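# Lift the lopsided paint caddy level off the craft mat and hold it

### The arm

A 6-joint arm with a two-finger parallel gripper is mounted at the origin on the work surface. World frame = base frame: x ahead of the robot, y to its left, z up, the work surface at z = 0. Lengths are in m, angles in rad, forces in N, time in s.
With the tool pointing down it reaches from about 0.3 to 0.875 m from the base axis. Payload 6.4 kg.
Tool frame: the origin (TCP) lies midway between the tips of the shut fingers; the grasp point (between the pads) lies 19 mm behind it; z points along the fingers, y is the line along which they close (so a half turn about z gives the same grasp; the last joint's range is limited). The gripper opens to 85 mm and grips with 20 to 120 N. Pads are 22 mm wide; open, the fingers measure 114 mm over their backs; the gripper's body (76 mm by 85 mm) begins 54 mm behind the grasp point. The pads swing forward as they close: fully open they stand 13 mm farther back than shut.
Start: joints at [-1.359, 0.181, 1.607, -0, 1.354, -0.206], TCP at [0.233, -0.526, 0.231] pointing down, gripper open.
Joint ranges: [-2.99, 2.99], [-0.89, 2.07], [0.3, 2.58], [-1.14, 4.28], [0, 2.63], [-3.12, 3.12]. Speed limits (rad/s): [2.57, 2.57, 3.01, 3.14, 3.14, 3.14].

### API

Orientations are given as a unit quaternion [w, x, y, z].
In Python, from bench import get_obs, camera, hand_in gives the robot as it stands.
- The arm moves only by the tool carry_out, never from a script. Its argument "plan" is a list that holds one entry, the list of rows, each a list of 7 numbers: the shift along the world's x, y, z in m, then the turn, a rotation vector about the world's x, y, z in rad, then the opening, from 0 (shut) to 1 (fully open). In form: [[[x, y, z, rx, ry, rz, hand], ...]]. A call has exactly 5 rows; each row is the pose to reach, as a shift and turn from the pose commanded when the call began; what a row does not reach only later rows make up. A row lasts 1/12 s, in which the tool goes at most 41.7 mm and 7.16 degrees, less where a joint would pass 70% of its speed; a pose out of reach is approached as far as the arm can. A call with a gripper value outside its range is refused whole. The fingers move at their own pace and stop on an object; the grip force is fixed at half the most. Time passes only in rows, so rows that repeat a pose let the fingers close, or fill a call up. It gives the time, the measured TCP pose, the force, the opening and the grip force at its end, in the units of the state.
- get_obs(): the state, without advancing time (a new reading comes with each control period).
- camera(name): name is "side" or "top" or "wrist"; returns a dict with "pixels" (400x640x3 uint8, red, green, blue), "z_map" (400x640 float32, m along the optical axis (not along the pixel's ray), 0 where there is no reading), "camera_matrix" (3x3 intrinsics, pixels), "cam_to_world" (4x4, takes a point from camera to world coordinates). Camera axes: x right, y up, looking along -z (the intrinsics and any distortion apply to the point x, -y, -z); pixel columns grow to the right and rows downward; lengths in m; the calibration is good to about 2 mm. The wrist camera is an equidistant fisheye: a pixel r from the principal point sees the ray r / f radians off the axis. A picture is of the moment at which its call begins.
- hand_in(): hands the job in; it is judged then, once.
The state is a dict: "time_s": time; "q": joint angles; "dq": joint speeds; "joint_efforts": joint torques, N m; "eef_pos": TCP position; "eef_rot": TCP orientation; "wrist_force": force on the tool from outside, world axes, zero at the start; "torque": the same for the moment, N m; "opening": opening from 0.0 (shut) to 1.0 (fully open); "grasp_force": force on a finger pad.
Only numpy, scipy, OpenCV 4.12 (cv2) and the standard library are available. Lean on these libraries where they do the work, as an engineer would, in place of code of your own. Each camera call takes 0.05 s, during which the arm holds its last target. There are 200 camera calls.

### The job

Take the wooden paint caddy by its round handle and lift it straight up off the pink mat until its underside is about 10 cm above the table, and finish still holding it there, level and steady above where it stood, so that the mat can be slid out from under it. Its two blue jars look alike but one is full and the other nearly empty, so it hangs level only when it is held at its balance point, somewhere nearer the full jar, to be found by feel; at no time may it tip steeply. Both jars stay in their wells at the two ends, and the pots, figures and tools around the caddy are left where they are.

Things in the scene. Friction and masses are not known exactly. Their poses are not given: they have to be found in the camera images.
- caddy: loose open wooden carrier, 380 long (its x), 110 wide (its y), 0.3 kg, itself balanced about its middle. Origin: centre of the underside, z up. Sides 55 mm high; at each end a stile 44 wide, 9 thick, 217 high carries the handle. Walls across at x = +92 and -92 leave a well (86 x 98 mm, floor 8 mm up) at each end, brushes and tiles fixed between. It stands on the mat, underside at z = 3 mm.
- caddy_handle (a point): middle of the handle: polished, slippery (friction about 0.4) steel tube, 16 mm thick, along the caddy's x, free for 360 mm between the stiles, axis 195 mm above the underside; axes as the caddy. Grip it anywhere; 80 mm free below. Held off the balance point the caddy sags, heavy end down: 2 to 3 degrees in a firm grip (80 N); in a lighter one it slips round about the line between the pads.
- jar_a: opaque blue jar, white paper band and lid, 74 mm thick, 95 high, loose in one end well, about 137 mm from the caddy's middle. Origin: centre of the underside. Either this or jar_b is the full one (0.39 to 0.51 kg; the other 0.05 to 0.13 kg). The loaded caddy weighs 0.74 to 0.94 kg; its centre of mass is 43 to 75 mm from the middle towards the full jar, 140 mm below the handle.
- jar_b: the other jar, the same in looks and size, in the well at the other end of the caddy
- mat: fixed pink craft mat, 297 (its x) x 420 (its y) x 3 mm thick, flat on the table; origin at the centre of its underside
- mat_spot (a point): point on the mat's top, 45 mm from its centre along its x; the middle of the caddy stands within about 25 mm of it
- pinch_pot: bystander: small grey clay pot, 62 mm in diameter, 45 high, standing on the mat beside the caddy; origin centre of the underside
- wood_stick: bystander: flat wooden modelling stick, 166 x 16 x 5 mm, lying on the mat beside the caddy; origin centre of the underside, x along it
- cupcake_figure: bystander: painted ceramic cupcake figure, yellow and pink, 54 mm in diameter, 80 high; origin centre of the underside
- avocado_figure: bystander: painted ceramic avocado figure, green, 58 mm in diameter, 71 high; origin centre of the underside
- slip_jar: bystander: grey jar of dried slip, 82 mm in diameter, 88 high; origin centre of the underside

How it is judged:
By the outcome, as a careful person would: the job done as asked, in the order asked, and still so for the second after the job is handed in, while the arm keeps its last pose, push and grip.
It also fails if it takes over 40 s, if anything falls off the work surface, if the arm or the gripper's body presses on something with over 40 N, if the wrist force passes 120 N, or if a joint passes its speed limit or range.

## Working session

There is one attempt and no reset: what is moved stays moved. The work goes in short steps, Python scripts to look and compute and a tool call to move; the robot and the scene stay as the last step left them, time stands still between calls to the robot, and variables do not carry over. Pictures are saved under pics/ and viewed, at most 10 in all, crops included, and the job is handed in when it is done.

Besides the shell and the picture viewer there is one more tool, called by a JSON object that holds its "method" and its "body", one argument or row to a line. carry_out: Moves the arm, as the interface text tells. Its arguments: {"type":"object","properties":{"plan":{"type":"array","items":{"type":"array","items":{"type":"array","items":{"type":"number"}}}}},"required":["plan"]}

```bash
mkdir -p pics
cat > h.py <<'E'
import numpy as np, cv2
from bench import get_obs, camera
def cloud(c):
    K=c["camera_matrix"];T=c["cam_to_world"];z=c["z_map"]
    v,u=np.mgrid[0:z.shape[0],0:z.shape[1]]
    P=np.stack([(u-K[0,2])/K[0,0]*z,-(v-K[1,2])/K[1,1]*z,-z],-1)
    W=P@T[:3,:3].T+T[:3,3]; W[z==0]=np.nan
    return W
def save(c,n): cv2.imwrite("pics/"+n,c["pixels"][...,::-1])
E
python3 - <<'E'
from h import *
a=camera("top");b=camera("side")
cv2.imwrite("pics/1.png",cv2.resize(np.vstack([a["pixels"],b["pixels"]])[...,::-1],(480,600)))
save(a,"top.png");save(b,"side.png")
o=get_obs();print(o)
for n,c in(("top",a),("side",b)):
    W=cloud(c);print(c["cam_to_world"].round(3),c["camera_matrix"])
    m=(W[...,2]>.15)&(W[...,2]<.24)
    v,u=np.where(m);print(n,m.sum(),u.min(),u.max(),v.min(),v.max())
    np.save(n+".npy",W)
E
```

```text
{'time_s': 0.1, 'q': array([-1.35929100e+00,  1.81471330e-01,  1.60786876e+00, -5.22720803e-06,
        1.35379782e+00, -2.06302550e-01]), 'dq': array([-2.95356373e-04, -1.30469333e-03, -1.64079350e-03, -6.90305703e-05,
       -1.90931469e-04, -1.19067187e-03]), 'joint_efforts': array([ 3.52766856e-04, -4.45874763e+01, -3.52238131e+01, -3.67036691e-04,
        4.14589798e-03, -2.04556994e-05]), 'eef_pos': array([ 0.23322171, -0.525057  ,  0.23049063]), 'eef_rot': array([-7.72619190e-04,  9.78258403e-01,  2.07388284e-01, -4.56177105e-06]), 'wrist_force': array([-0.02297484,  0.3975049 ,  0.31055982]), 'torque': array([ 0.00826531, -0.0057398 , -0.01227515]), 'grasp_force': 0.0, 'opening': 1.0000290719854894}
[[ 4.000e-03  9.910e-01 -1.320e-01  2.920e-01]
 [-1.000e+00  4.000e-03  1.000e-03 -1.400e-02]
 [ 2.000e-03  1.320e-01  9.910e-01  1.737e+00]
 [ 0.000e+00  0.000e+00  0.000e+00  1.000e+00]] [[515.00767095   0.         323.02032139]
 [  0.         515.00767095 190.4538343 ]
 [  0.           0.           1.        ]]
top 1004 106 492 121 339
[[-0.824  0.387 -0.414  0.071]
 [-0.567 -0.56   0.604  0.629]
 [ 0.001  0.733  0.681  0.874]
 [ 0.     0.     0.     1.   ]] [[418.55650644   0.         314.38910441]
 [  0.         418.55650644 196.68324679]
 [  0.           0.           1.        ]]
side 17971 0 639 0 332
```

View pics/top.png

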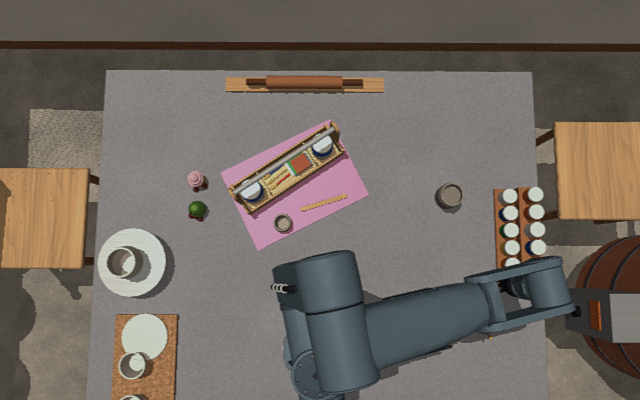

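View pics/side.png

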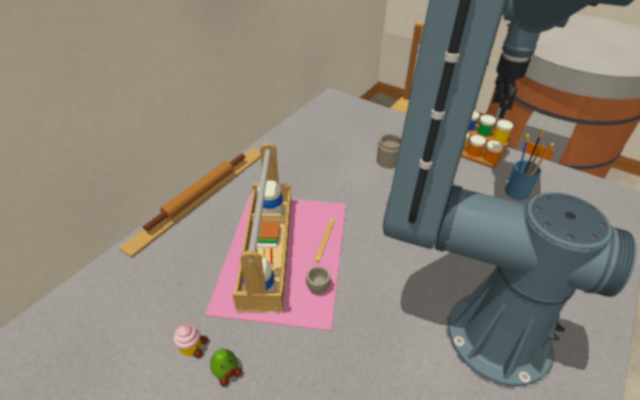

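The top view shows the caddy at about pixels (240,195)–(337,130), with the pot at (283,223) and the stick at (325,203). In the side view the handle runs from (267,150) to (252,255).

Run:
```python
from h import *
for n,(u0,u1,v0,v1) in(("top",(225,345,115,215)),("side",(235,285,140,300))):
    W=np.load(n+".npy")[v0:v1,u0:u1].reshape(-1,3)
    for lo,hi in((.186,.208),(.209,.23)):
        P=W[(W[:,2]>lo)&(W[:,2]<hi)]
        print(n,lo,len(P))
        if len(P)<10: continue
        l=cv2.fitLine(P[:,:2].astype(np.float32),cv2.DIST_HUBER,0,.01,.01).ravel()
        t=(P[:,:2]-l[2:])@l[:2]; e=(P[:,:2]-l[2:])@[-l[1],l[0]]
        c=l[2:]+l[:2]*(t.min()+t.max())/2
        print(" dir",np.degrees(np.arctan2(l[1],l[0])),"mid",c,"len",np.ptp(t),"width pct",np.percentile(e,[2,50,98]),"z",np.percentile(P[:,2],[2,50,90,98]))
        print(" ends",l[2:]+l[:2]*t.min(),l[2:]+l[:2]*t.max())
o=get_obs()
from scipy.spatial.transform import Rotation as R
q=o["eef_rot"];print(R.from_quat(q[[1,2,3,0]]).as_matrix().round(3))
```

```text
top 0.186 627
 dir -56.184868 mid [0.58748922 0.10281246] len 0.38199714890008696 width pct [-0.01691093 -0.00027376  0.01083009] z [0.19249923 0.2019312  0.20615051 0.20742831]
 ends [0.48119565 0.26150125] [ 0.6937828  -0.05587633]
top 0.209 100
 dir -55.973686 mid [0.58725854 0.10069961] len 0.3801466967933016 width pct [-1.58153620e-02 -6.04894768e-05  1.88300986e-02] z [0.20940505 0.21453794 0.21941026 0.22307416]
 ends [0.48089853 0.25822873] [ 0.69361856 -0.05682951]
side 0.186 931
 dir -56.101406 mid [0.58495823 0.10351404] len 0.3825220967400917 width pct [-0.01913794 -0.00027754  0.01978492] z [0.18817891 0.20361412 0.20623784 0.20723025]
 ends [0.47828722 0.26226568] [ 0.69162925 -0.0552376 ]
side 0.209 162
 dir -56.05368 mid [0.58682393 0.10218254] len 0.38386337062181186 width pct [-0.01662927  0.00035304  0.01744432] z [0.20931714 0.21532655 0.21928227 0.22065951]
 ends [0.47964623 0.2614016 ] [ 0.69400164 -0.05703652]
[[ 0.914  0.406 -0.   ]
 [ 0.406 -0.914  0.002]
 [ 0.    -0.002 -1.   ]]
```

{"method": "carry_out", "body": {
  "plan": [
    [[0.0177, 0.0314, 0.014, 0, 0, 0.087, 0.7], [0.0354, 0.0628, 0.028, 0, 0, 0.174, 0.7], [0.0531, 0.0942, 0.042, 0, 0, 0.262, 0.7], [0.0708, 0.1256, 0.056, 0, 0, 0.349, 0.7], [0.0885, 0.157, 0.07, 0, 0, 0.436, 0.7]]
  ]
}}

```text
time_s: 0.52
eef_pos: [0.3221, -0.3668, 0.3014]
eef_rot: [-0.0, 0.909, 0.416, 0.0]
wrist_force: [0.6, -0.6, 0.6]
opening: 0.7
grasp_force: 0.0
```

{"method": "carry_out", "body": {
  "plan": [
    [[0.0177, 0.0314, 0, 0, 0, 0.087, 0.7], [0.0354, 0.0628, 0, 0, 0, 0.174, 0.7], [0.0531, 0.0942, 0, 0, 0, 0.262, 0.7], [0.0708, 0.1256, 0, 0, 0, 0.349, 0.7], [0.0885, 0.157, 0, 0, 0, 0.436, 0.7]]
  ]
}}

```text
time_s: 0.93
eef_pos: [0.4107, -0.2097, 0.3011]
eef_rot: [-0.0, 0.798, 0.603, 0.0]
wrist_force: [1.3, 0.3, 0.8]
opening: 0.703
grasp_force: 0.0
```

{"method": "carry_out", "body": {
  "plan": [
    [[0.0177, 0.0314, 0, 0, 0, 0.087, 0.7], [0.0354, 0.0628, 0, 0, 0, 0.174, 0.7], [0.0531, 0.0942, 0, 0, 0, 0.262, 0.7], [0.0708, 0.1256, 0, 0, 0, 0.349, 0.7], [0.0885, 0.157, 0, 0, 0, 0.436, 0.7]]
  ]
}}

```text
time_s: 1.35
eef_pos: [0.4992, -0.0527, 0.301]
eef_rot: [-0.0, 0.649, 0.761, -0.0]
wrist_force: [0.3, -1.1, -0.4]
opening: 0.698
grasp_force: 0.0
```

{"method": "carry_out", "body": {
  "plan": [
    [[0.0177, 0.0314, 0, 0, 0, 0.087, 0.7], [0.0354, 0.0628, 0, 0, 0, 0.174, 0.7], [0.0531, 0.0942, 0, 0, 0, 0.262, 0.7], [0.0708, 0.1256, 0, 0, 0, 0.349, 0.7], [0.0885, 0.157, 0, 0, 0, 0.436, 0.7]]
  ]
}}

```text
time_s: 1.77
eef_pos: [0.5876, 0.1043, 0.3008]
eef_rot: [-0.0, 0.469, 0.883, -0.0]
wrist_force: [-0.1, -0.7, 0.3]
opening: 0.699
grasp_force: 0.0
```

{"method": "carry_out", "body": {
  "plan": [
    [[-0.001, -0.001, -0.025, 0, 0, 0, 0.7], [-0.0015, -0.001, -0.05, 0, 0, 0, 0.7], [-0.0015, -0.001, -0.075, 0, 0, 0, 0.7], [-0.0015, -0.001, -0.1, 0, 0, 0, 0.7], [-0.0015, -0.001, -0.124, 0, 0, 0, 0.7]]
  ]
}}

```text
time_s: 2.18
eef_pos: [0.5852, 0.1017, 0.1754]
eef_rot: [-0.001, 0.47, 0.882, -0.0]
wrist_force: [0.3, -0.0, -0.6]
opening: 0.701
grasp_force: 0.0
```

Run:
```python
from h import *
c=camera("wrist");save(c,"w.png");o=get_obs();print(o["eef_pos"],o["wrist_force"],o["torque"])
```

```text
[0.58207241 0.10158191 0.16988277] [-3.56695728 -0.12453076 -3.61437326] [-0.03352997  0.09758491 -0.01779986]
```

View pics/w.png

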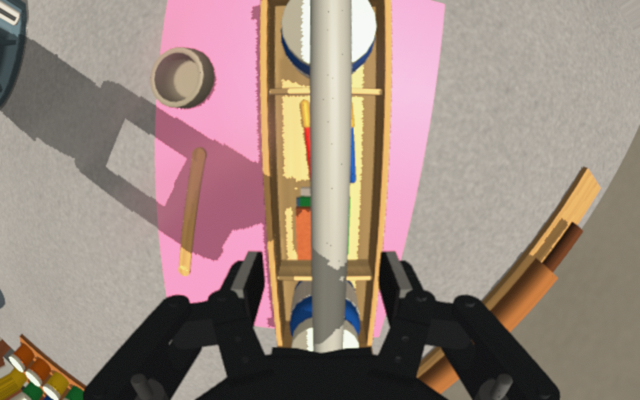

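The wrist view shows the tube at column ~331 and the pads at 262 and 381. The tube is therefore a few mm towards +n. I'll settle and re-check.

{"method": "carry_out", "body": {
  "plan": [
    [[0, 0, 0, 0, 0, 0, 0.5], [0, 0, 0, 0, 0, 0, 0.5], [0, 0, 0, 0, 0, 0, 0.5], [0, 0, 0, 0, 0, 0, 0.5], [0, 0, 0, 0, 0, 0, 0.5]]
  ]
}}

```text
time_s: 2.65
eef_pos: [0.5868, 0.1014, 0.1791]
eef_rot: [0.001, 0.471, 0.882, 0.001]
wrist_force: [-0.2, 0.7, -0.7]
opening: 0.499
grasp_force: 0.0
```

Run:
```python
from h import *
c=camera("wrist");save(c,"w2.png");o=get_obs();print(o["eef_pos"],o["wrist_force"],o["torque"])
K=c["camera_matrix"];T=c["cam_to_world"];z=c["z_map"];print(K,T.round(3))
n=np.array([.83,.558,0]);d=np.array([.558,-.83,0])
v,u=np.mgrid[0:400,0:640];x=u-K[0,2];y=v-K[1,2];r=np.hypot(x,y);th=r/K[0,0]
s=np.tan(th)/np.maximum(r,1e-6)*z
W=np.stack([x*s,-y*s,-z],-1)@T[:3,:3].T+T[:3,3]
m=(z>0)&(th<1.4)&(W[...,2]>.17)&(W[...,2]<.21)&(abs(u-330)<25)
P=W[m];e=P@n;t=P@d
for lo in np.arange(t.min(),t.max(),.03):
    k=(t>=lo)&(t<lo+.03)
    if k.sum()>20: print("t %.3f n lo/med/hi"%lo,np.percentile(e[k],[1,50,99]).round(4),"zmax %.4f"%np.percentile(P[k,2],98))
print("tcp n,t",o["eef_pos"]@n,o["eef_pos"]@d)
```

```text
[0.58659822 0.10137566 0.1787467 ] [ 0.39937905 -0.65751259  0.42979525] [ 0.00309294 -0.02001921  0.03134661]
[[309.70691629   0.         321.12765268]
 [  0.         309.70691629 200.81679241]
 [  0.           0.           1.        ]] [[ 0.83  -0.528 -0.18   0.54 ]
 [ 0.557  0.787  0.265  0.17 ]
 [ 0.002 -0.32   0.948  0.322]
 [ 0.     0.     0.     1.   ]]
t 0.119 n lo/med/hi [0.5375 0.5451 0.5529] zmax 0.2071
t 0.149 n lo/med/hi [0.5374 0.5451 0.5529] zmax 0.2070
t 0.179 n lo/med/hi [0.5374 0.5451 0.5528] zmax 0.2070
t 0.209 n lo/med/hi [0.5373 0.545  0.5529] zmax 0.2069
t 0.239 n lo/med/hi [0.5374 0.545  0.5529] zmax 0.2068
t 0.269 n lo/med/hi [0.5374 0.5448 0.5529] zmax 0.2067
tcp n,t 0.5434441404443713 0.24318000523064334
```

{"method": "carry_out", "body": {
  "plan": [
    [[0.0014, 0.001, 0, 0, 0, 0, 0.5], [0.0014, 0.001, 0, 0, 0, 0, 0.3], [0.0014, 0.001, 0, 0, 0, 0, 0.1], [0.0014, 0.001, 0, 0, 0, 0, 0], [0.0014, 0.001, 0, 0, 0, 0, 0]]
  ]
}}

```text
time_s: 3.12
eef_pos: [0.5876, 0.1027, 0.1776]
eef_rot: [0.0, 0.471, 0.882, 0.0]
wrist_force: [2.0, 0.3, 1.5]
opening: 0.167
grasp_force: 58.4
```

{"method": "carry_out", "body": {
  "plan": [
    [[0, 0, 0, 0, 0, 0, 0], [0, 0, 0, 0, 0, 0, 0], [0, 0, 0, 0, 0, 0, 0], [0, 0, 0, 0, 0, 0, 0], [0, 0, 0, 0, 0, 0, 0]]
  ]
}}

```text
time_s: 3.53
eef_pos: [0.5875, 0.1026, 0.1776]
eef_rot: [0.0, 0.471, 0.882, 0.0]
wrist_force: [2.3, 2.3, 3.1]
opening: 0.169
grasp_force: 58.6
```

```bash
cat > feel.py <<'E'
from h import *
o=get_obs();n=np.array([.83,.558,0]);d=np.array([.558,-.83,0])
print(o["time_s"],"tcp",o["eef_pos"].round(4),"n,t",(o["eef_pos"]@n).round(4),(o["eef_pos"]@d).round(4),"F",o["wrist_force"].round(2),"T",o["torque"].round(3),"Tn %.3f Td %.3f"%(o["torque"]@n,o["torque"]@d),"c",(o["torque"]@n)/o["wrist_force"][2],o["opening"],o["grasp_force"])
E
python3 feel.py
```

```text
3.5333 tcp [0.5875 0.1026 0.1776] n,t 0.5449 0.2427 F [2.25 2.33 3.14] T [ 0.343 -0.338  0.031] Tn 0.096 Td 0.471 c 0.03068888458425255 0.16928236975044342 58.61472487449646
```

{"method": "carry_out", "body": {
  "plan": [
    [[0, 0, 0.001, 0, 0, 0, 0], [0, 0, 0.002, 0, 0, 0, 0], [0, 0, 0.003, 0, 0, 0, 0], [0, 0, 0.003, 0, 0, 0, 0], [0, 0, 0.003, 0, 0, 0, 0]]
  ]
}}

```text
time_s: 3.95
eef_pos: [0.5863, 0.1022, 0.1792]
eef_rot: [-0.001, 0.471, 0.882, -0.001]
wrist_force: [0.0, -0.9, -6.7]
opening: 0.168
grasp_force: 58.7
```

```bash
python3 feel.py
```

```text
3.95 tcp [0.5863 0.1022 0.1792] n,t 0.5437 0.2423 F [ 0.03 -0.92 -6.71] T [-0.061  0.062  0.1  ] Tn -0.016 Td -0.086 c 0.002390261146387747 0.16765486168017443 58.66363763809204
```

{"method": "carry_out", "body": {
  "plan": [
    [[0, 0, 0.001, 0, 0, 0, 0], [0, 0, 0.002, 0, 0, 0, 0], [0, 0, 0.002, 0, 0, 0, 0], [0, 0, 0.002, 0, 0, 0, 0], [0, 0, 0.002, 0, 0, 0, 0]]
  ]
}}

```text
time_s: 4.37
eef_pos: [0.587, 0.1025, 0.1821]
eef_rot: [-0.0, 0.471, 0.882, -0.0]
wrist_force: [-0.9, -0.2, -6.9]
opening: 0.159
grasp_force: 58.6
```

```bash
python3 feel.py
python3 - <<'E'
from h import *
d=np.array([.558,-.83,0]);n=np.array([.83,.558,0])
# handle tilt from side camera depth and top
for nm,b in(("top",(225,345,115,215)),("side",(235,285,140,300))):
    W=cloud(camera(nm));u0,u1,v0,v1=b;W=W[v0:v1,u0:u1].reshape(-1,3)
    W0=np.load(nm+".npy")[v0:v1,u0:u1].reshape(-1,3)
    for X in(W0,W):
        t=X@d-.2427;e=X@n-.5449
        k=(abs(e)<.012)&(abs(t)<.17)&(X[:,2]>.19)&(X[:,2]<.25)
        p=np.polyfit(t[k],X[k,2],1,);print(nm,"tilt deg %.2f z %.4f"%(np.degrees(np.arctan(p[0])),p[1]),k.sum())
E
python3 feel.py
```

```text
4.3667 tcp [0.587  0.1025 0.1821] n,t 0.5444 0.2425 F [-0.91 -0.23 -6.94] T [ 0.133  0.189 -0.011] Tn 0.216 Td -0.083 c -0.031087275125059155 0.15896701917097156 58.6163055896759
top tilt deg 0.04 z 0.2022 591
top tilt deg -1.47 z 0.2069 356
side tilt deg -0.13 z 0.2036 681
side tilt deg 0.45 z 0.2125 520
4.4667 tcp [0.5871 0.1025 0.1822] n,t 0.5445 0.2426 F [-0.01  0.55 -6.84] T [ 0.101  0.167 -0.012] Tn 0.177 Td -0.082 c -0.025879907449259856 0.16500677403237618 58.610971570014954
```

Positive Tn means the +d end (far right) is heavy. I'll set it down and regrip about 59 mm that way.

{"method": "carry_out", "body": {
  "plan": [
    [[0, 0, -0.002, 0, 0, 0, 0], [0, 0, -0.004, 0, 0, 0, 0], [0, 0, -0.005, 0, 0, 0, 0], [0, 0, -0.005, 0, 0, 0, 0], [0, 0, -0.005, 0, 0, 0, 0]]
  ]
}}

```text
time_s: 4.88
eef_pos: [0.5874, 0.1027, 0.1776]
eef_rot: [0.0, 0.47, 0.882, 0.0]
wrist_force: [-1.3, 2.6, -3.5]
opening: 0.164
grasp_force: 59.2
```

{"method": "carry_out", "body": {
  "plan": [
    [[0, 0, 0, 0, 0, 0, 0.3], [0, 0, 0, 0, 0, 0, 0.45], [0, 0, 0, 0, 0, 0, 0.45], [0, 0, 0, 0, 0, 0, 0.45], [0, 0, 0, 0, 0, 0, 0.45]]
  ]
}}

```text
time_s: 5.3
eef_pos: [0.5876, 0.1023, 0.1777]
eef_rot: [0.0, 0.471, 0.882, 0.0]
wrist_force: [0.7, -0.6, 0.7]
opening: 0.446
grasp_force: 0.0
```

{"method": "carry_out", "body": {
  "plan": [
    [[0.008, -0.012, 0, 0, 0, 0, 0.45], [0.017, -0.025, 0, 0, 0, 0, 0.45], [0.025, -0.037, 0, 0, 0, 0, 0.45], [0.033, -0.049, 0, 0, 0, 0, 0.45], [0.033, -0.049, 0, 0, 0, 0, 0.45]]
  ]
}}

```text
time_s: 5.72
eef_pos: [0.6222, 0.0499, 0.1773]
eef_rot: [0.001, 0.472, 0.882, -0.0]
wrist_force: [-0.6, 0.0, 0.7]
opening: 0.449
grasp_force: 0.0
```

{"method": "carry_out", "body": {
  "plan": [
    [[0, 0, 0, 0, 0, 0, 0.45], [0, 0, 0, 0, 0, 0, 0.45], [0, 0, 0, 0, 0, 0, 0.45], [0, 0, 0, 0, 0, 0, 0.45], [0, 0, 0, 0, 0, 0, 0.45]]
  ]
}}

```text
time_s: 6.13
eef_pos: [0.62, 0.054, 0.1773]
eef_rot: [-0.0, 0.47, 0.883, 0.0]
wrist_force: [-0.2, 0.2, 0.6]
opening: 0.451
grasp_force: 0.0
```

```bash
python3 feel.py
```

```text
6.1333 tcp [0.62   0.054  0.1773] n,t 0.5447 0.3011 F [-0.21  0.2   0.64] T [-0.018 -0.005 -0.019] Tn -0.018 Td -0.006 c -0.028237660152465528 0.4509389944773175 0.0
```

{"method": "carry_out", "body": {
  "plan": [
    [[0, 0, 0, 0, 0, 0, 0.3], [0, 0, 0, 0, 0, 0, 0.1], [0, 0, 0, 0, 0, 0, 0], [0, 0, 0, 0, 0, 0, 0], [0, 0, 0, 0, 0, 0, 0]]
  ]
}}

```text
time_s: 6.55
eef_pos: [0.6201, 0.0538, 0.1775]
eef_rot: [-0.0, 0.47, 0.882, 0.0]
wrist_force: [-2.9, 1.5, 2.5]
opening: 0.169
grasp_force: 58.4
```

{"method": "carry_out", "body": {
  "plan": [
    [[0, 0, 0.001, 0, 0, 0, 0], [0, 0, 0.002, 0, 0, 0, 0], [0, 0, 0.004, 0, 0, 0, 0], [0, 0, 0.006, 0, 0, 0, 0], [0, 0, 0.008, 0, 0, 0, 0]]
  ]
}}

```text
time_s: 6.97
eef_pos: [0.6196, 0.0534, 0.1844]
eef_rot: [-0.001, 0.471, 0.882, -0.0]
wrist_force: [-0.1, 0.0, -7.7]
opening: 0.167
grasp_force: 58.5
```

{"method": "carry_out", "body": {
  "plan": [
    [[0, 0, 0, 0, 0, 0, 0], [0, 0, 0, 0, 0, 0, 0], [0, 0, 0, 0, 0, 0, 0], [0, 0, 0, 0, 0, 0, 0], [0, 0, 0, 0, 0, 0, 0]]
  ]
}}

```text
time_s: 7.38
eef_pos: [0.6201, 0.0535, 0.1852]
eef_rot: [-0.0, 0.471, 0.882, -0.0]
wrist_force: [0.9, 0.2, -7.9]
opening: 0.166
grasp_force: 58.5
```

```bash
python3 feel.py
cat > tilt.py <<'E'
from h import *
import sys
# fit tilt of the handle along d from side and top clouds, away from the gripper
d=np.array([.558,-.83,0]);n=np.array([.83,.558,0])
o=get_obs();tg=o["eef_pos"]@d;zc=o["eef_pos"][2]+.019
for nm in("top","side"):
    c=camera(nm);save(c,"t_%s_%.1f.png"%(nm,o["time_s"]));W=cloud(c).reshape(-1,3)
    t=W@d-.2427;e=W@n-.5449
    k=(abs(e)<.012)&(t>-.165)&(t<.16)&(abs(t+.2427-tg)>.06)&(abs(W[:,2]-zc)<.025)
    t,z=t[k],W[k,2]
    for _ in range(6):
        p=np.polyfit(t,z,1);r=z-np.polyval(p,t);g=(r>-.006)&(r<.008);t,z=t[g],z[g]
    print(nm,"tilt %.2f deg (neg: +d low)"%np.degrees(np.arctan(p[0])),"z %.4f"%p[1],len(t),t.min().round(3),t.max().round(3))
E
python3 tilt.py;python3 feel.py
```

```text
7.3833 tcp [0.6201 0.0535 0.1852] n,t 0.5445 0.3016 F [ 0.9   0.21 -7.89] T [-0.065 -0.027 -0.004] Tn -0.069 Td -0.014 c 0.008688872904776563 0.16628990440129213 58.48256170749664
top tilt 0.20 deg (neg: +d low) z 0.2106 217 -0.165 0.16
side tilt 0.33 deg (neg: +d low) z 0.2112 391 -0.165 -0.001
7.4833 tcp [0.6202 0.0534 0.1852] n,t 0.5446 0.3017 F [ 0.28  0.26 -6.96] T [-0.011 -0.014  0.032] Tn -0.017 Td 0.005 c 0.0024149674329663998 0.16464093877078523 58.47050070762634
```

Close to balanced. Lifting a little more and averaging several readings.

{"method": "carry_out", "body": {
  "plan": [
    [[0, 0, 0.002, 0, 0, 0, 0], [0, 0, 0.004, 0, 0, 0, 0], [0, 0, 0.006, 0, 0, 0, 0], [0, 0, 0.008, 0, 0, 0, 0], [0, 0, 0.008, 0, 0, 0, 0]]
  ]
}}

```text
time_s: 7.9
eef_pos: [0.6207, 0.0534, 0.1941]
eef_rot: [0.001, 0.471, 0.882, 0.0]
wrist_force: [0.2, 0.5, -7.2]
opening: 0.165
grasp_force: 58.6
```

{"method": "carry_out", "body": {
  "plan": [
    [[0, 0, 0, 0, 0, 0, 0], [0, 0, 0, 0, 0, 0, 0], [0, 0, 0, 0, 0, 0, 0], [0, 0, 0, 0, 0, 0, 0], [0, 0, 0, 0, 0, 0, 0]]
  ]
}}

```text
time_s: 8.32
eef_pos: [0.6201, 0.0535, 0.1931]
eef_rot: [-0.0, 0.471, 0.882, -0.0]
wrist_force: [0.7, 0.1, -7.0]
opening: 0.166
grasp_force: 58.6
```

```bash
python3 tilt.py
python3 - <<'E'
from h import *
n=np.array([.83,.558,0]);T=[];F=[]
for i in range(14):
    camera("top");o=get_obs();T.append(o["torque"]@n);F.append(o["wrist_force"][2])
T=np.array(T);F=np.array(F);print(T.round(3),F.round(1),"c mm",-1e3*T.mean()/F.mean(),"se",1e3*T.std()/len(T)**.5/-F.mean(),F.mean(),o["time_s"])
E
```

```text
top tilt 0.48 deg (neg: +d low) z 0.2183 222 -0.165 0.159
side tilt 0.39 deg (neg: +d low) z 0.2193 388 -0.165 -0.001
[-0.035 -0.041 -0.075 -0.019 -0.032 -0.057 -0.073 -0.064 -0.046  0.
 -0.062 -0.074 -0.004 -0.103] [-7.  -8.  -7.8 -7.6 -8.3 -7.9 -7.8 -8.3 -7.8 -8.  -7.2 -8.2 -7.5 -7.3] c mm -6.3136684059735835 se 0.9756668369517192 -7.759954174043853 9.1167
```

The grip is 6 mm past the balance point. I'll set it down, regrip 6 mm back and lift.

{"method": "carry_out", "body": {
  "plan": [
    [[0, 0, -0.004, 0, 0, 0, 0], [0, 0, -0.008, 0, 0, 0, 0], [0, 0, -0.012, 0, 0, 0, 0], [0, 0, -0.014, 0, 0, 0, 0], [0, 0, -0.016, 0, 0, 0, 0]]
  ]
}}

```text
time_s: 9.53
eef_pos: [0.6199, 0.0536, 0.1776]
eef_rot: [-0.0, 0.471, 0.882, -0.0]
wrist_force: [-6.3, 1.2, 9.0]
opening: 0.167
grasp_force: 60.3
```

{"method": "carry_out", "body": {
  "plan": [
    [[0, 0, 0, 0, 0, 0, 0], [0, 0, 0, 0, 0, 0, 0], [0, 0, 0, 0, 0, 0, 0.25], [0, 0, 0, 0, 0, 0, 0.4], [0, 0, 0, 0, 0, 0, 0.4]]
  ]
}}

```text
time_s: 9.95
eef_pos: [0.6213, 0.0532, 0.1785]
eef_rot: [0.001, 0.471, 0.882, 0.001]
wrist_force: [0.5, -0.4, -0.4]
opening: 0.396
grasp_force: 0.0
```

{"method": "carry_out", "body": {
  "plan": [
    [[-0.0017, 0.0025, 0, 0, 0, 0, 0.4], [-0.0034, 0.005, 0, 0, 0, 0, 0.4], [-0.0034, 0.005, 0, 0, 0, 0, 0.4], [-0.0034, 0.005, 0, 0, 0, 0, 0.4], [-0.0034, 0.005, 0, 0, 0, 0, 0.4]]
  ]
}}

```text
time_s: 10.37
eef_pos: [0.6168, 0.0585, 0.1773]
eef_rot: [0.0, 0.47, 0.882, 0.0]
wrist_force: [-0.6, -0.9, -0.1]
opening: 0.399
grasp_force: 0.0
```

{"method": "carry_out", "body": {
  "plan": [
    [[0, 0, 0, 0, 0, 0, 0.25], [0, 0, 0, 0, 0, 0, 0], [0, 0, 0, 0, 0, 0, 0], [0, 0, 0, 0, 0, 0, 0], [0, 0, 0, 0, 0, 0, 0]]
  ]
}}

```text
time_s: 10.78
eef_pos: [0.6166, 0.0583, 0.1774]
eef_rot: [-0.0, 0.471, 0.882, -0.0]
wrist_force: [-2.7, -0.8, 3.4]
opening: 0.17
grasp_force: 58.4
```

{"method": "carry_out", "body": {
  "plan": [
    [[0, 0, 0.002, 0, 0, 0, 0], [0, 0, 0.005, 0, 0, 0, 0], [0, 0, 0.009, 0, 0, 0, 0], [0, 0, 0.013, 0, 0, 0, 0], [0, 0, 0.016, 0, 0, 0, 0]]
  ]
}}

```text
time_s: 11.2
eef_pos: [0.6167, 0.0585, 0.1933]
eef_rot: [-0.0, 0.471, 0.882, -0.0]
wrist_force: [1.2, -0.2, -7.0]
opening: 0.168
grasp_force: 58.5
```

{"method": "carry_out", "body": {
  "plan": [
    [[0, 0, 0, 0, 0, 0, 0], [0, 0, 0, 0, 0, 0, 0], [0, 0, 0, 0, 0, 0, 0], [0, 0, 0, 0, 0, 0, 0], [0, 0, 0, 0, 0, 0, 0]]
  ]
}}

```text
time_s: 11.62
eef_pos: [0.6166, 0.0585, 0.193]
eef_rot: [-0.0, 0.471, 0.882, -0.0]
wrist_force: [0.4, 0.0, -7.4]
opening: 0.166
grasp_force: 58.5
```

```bash
python3 feel.py; python3 tilt.py
cat > avg.py <<'E'
from h import *
n=np.array([.83,.558,0]);T=[];F=[]
for i in range(16):
    camera("top");o=get_obs();T.append(o["torque"]@n);F.append(o["wrist_force"][2])
T=np.array(T);F=np.array(F);print("c mm",-1e3*T.mean()/F.mean(),"se",1e3*T.std()/len(T)**.5/-F.mean(),F.mean(),o["time_s"])
E
python3 avg.py
```

```text
11.6167 tcp [0.6166 0.0585 0.193 ] n,t 0.5444 0.2955 F [ 0.39  0.02 -7.38] T [ 0.031  0.053 -0.042] Tn 0.055 Td -0.027 c -0.007412005496608551 0.16564920172789824 58.492578864097595
top tilt 0.01 deg (neg: +d low) z 0.2188 220 -0.164 0.159
side tilt -0.15 deg (neg: +d low) z 0.2190 383 -0.165 -0.007
c mm -0.9640568874570952 se 0.8953530191792626 -7.824866250927774 12.5167
```

Balanced. Lifting 81 mm.

{"method": "carry_out", "body": {
  "plan": [
    [[0, 0, 0.003, 0, 0, 0, 0], [0, 0, 0.008, 0, 0, 0, 0], [0, 0, 0.014, 0, 0, 0, 0], [0, 0, 0.021, 0, 0, 0, 0], [0, 0, 0.028, 0, 0, 0, 0]]
  ]
}}

```text
time_s: 12.93
eef_pos: [0.617, 0.0584, 0.2224]
eef_rot: [0.0, 0.471, 0.882, 0.0]
wrist_force: [0.9, 0.7, -7.4]
opening: 0.166
grasp_force: 58.6
```

{"method": "carry_out", "body": {
  "plan": [
    [[0, 0, 0.007, 0, 0, 0, 0], [0, 0, 0.014, 0, 0, 0, 0], [0, 0, 0.021, 0, 0, 0, 0], [0, 0, 0.028, 0, 0, 0, 0], [0, 0, 0.035, 0, 0, 0, 0]]
  ]
}}

```text
time_s: 13.35
eef_pos: [0.6168, 0.0585, 0.2571]
eef_rot: [0.0, 0.471, 0.882, 0.0]
wrist_force: [1.2, 0.2, -8.4]
opening: 0.163
grasp_force: 58.6
```

{"method": "carry_out", "body": {
  "plan": [
    [[0, 0, 0.006, 0, 0, 0, 0], [0, 0, 0.011, 0, 0, 0, 0], [0, 0, 0.015, 0, 0, 0, 0], [0, 0, 0.017, 0, 0, 0, 0], [0, 0, 0.018, 0, 0, 0, 0]]
  ]
}}

```text
time_s: 13.77
eef_pos: [0.6169, 0.0584, 0.2746]
eef_rot: [0.0, 0.471, 0.882, 0.0]
wrist_force: [-0.4, 0.2, -7.7]
opening: 0.165
grasp_force: 58.7
```

{"method": "carry_out", "body": {
  "plan": [
    [[0, 0, 0, 0, 0, 0, 0], [0, 0, 0, 0, 0, 0, 0], [0, 0, 0, 0, 0, 0, 0], [0, 0, 0, 0, 0, 0, 0], [0, 0, 0, 0, 0, 0, 0]]
  ]
}}

```text
time_s: 14.18
eef_pos: [0.6167, 0.0584, 0.274]
eef_rot: [-0.0, 0.471, 0.882, -0.0]
wrist_force: [0.2, 0.3, -8.1]
opening: 0.167
grasp_force: 58.6
```

{"method": "carry_out", "body": {
  "plan": [
    [[0, 0, 0, 0, 0, 0, 0], [0, 0, 0, 0, 0, 0, 0], [0, 0, 0, 0, 0, 0, 0], [0, 0, 0, 0, 0, 0, 0], [0, 0, 0, 0, 0, 0, 0]]
  ]
}}

```text
time_s: 14.6
eef_pos: [0.6168, 0.0584, 0.2743]
eef_rot: [0.0, 0.471, 0.882, 0.0]
wrist_force: [0.4, 0.3, -8.3]
opening: 0.164
grasp_force: 58.6
```

```bash
python3 feel.py; python3 tilt.py; cp pics/t_side*$(ls -t pics/t_side* | head -1 | sed 's/.*side//') pics/fin.png
```

```text
14.6 tcp [0.6168 0.0584 0.2743] n,t 0.5446 0.2957 F [ 0.43  0.29 -8.27] T [-0.015  0.004  0.069] Tn -0.010 Td -0.012 c 0.0012486269842074626 0.16360427144208828 58.600308895111084
top tilt 0.08 deg (neg: +d low) z 0.2997 264 -0.165 0.16
side tilt -0.02 deg (neg: +d low) z 0.3006 401 -0.164 -0.007
```

View pics/fin.png

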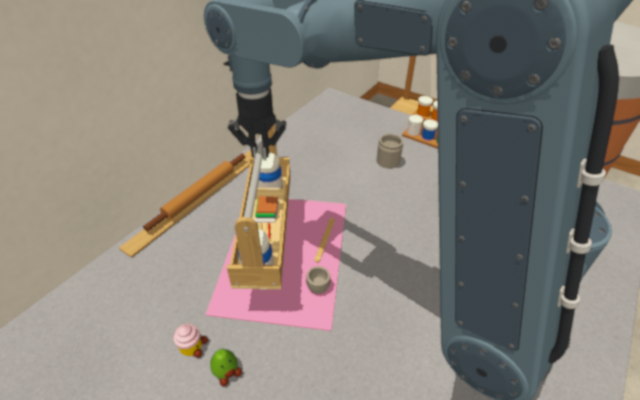

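The side view shows the caddy hanging level above the mat, held at (260,145). Both jars are in their wells and the pot (318,280), stick and figures have not moved.

```bash
python3 -c "
from bench import hand_in
print(hand_in())"
```

```text
the job is handed in; nothing more can be done
None
```

I lifted the caddy by its handle and handed the job in at about 14.7 s. It hangs level (about 0.1° or less) with its underside about 10 cm above the table, gripped about 53 mm from the middle towards the full jar; both jars are in their wells and the pot, stick and figures are where they were.

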